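# Make up two hardness-test kits

### The arm

A 6-joint arm with a two-finger parallel gripper is mounted at the origin on the work surface. World frame = base frame: x ahead of the robot, y to its left, z up, the work surface at z = 0. Lengths are in m, angles in degrees, forces in N, time in s.
With the tool pointing down it reaches from about 0.4 to 0.825 m from the base axis. Payload 7 kg.
Tool frame: the origin (TCP) lies on the centre line of the jaws, within the pads' length; the fingertips stand 19 mm ahead of it and the grasp point (between the pads) is the TCP (r.tip_extent is the distance from the TCP to the fingertips, in m); z points along the fingers, y is the line along which they close (so a half turn about z gives the same grasp; the last joint's range is limited). The gripper opens to 88 mm and grips with 3 to 60 N. Pads are 19 mm wide; open, the fingers measure 130 mm over their backs; the gripper's body (78 mm by 193 mm) begins 47 mm behind the grasp point.
Start: joints at [16.507, 20.546, 0.682, 0, -70.136, -16.507], TCP at [0.675, -0, 0.246] pointing down, gripper open.
Joint ranges: [-176.03, 176.03], [-82.01, 121.73], [-58.28, 71.71], [-173.87, 95.51], [-174.79, -0.11], [-173.66, 173.66]. Speed limits (degrees/s): [136.94, 136.94, 172.46, 180, 180, 180].

### API

Orientations are given as [roll, pitch, yaw] about the fixed x, y, z axes, in that order (R = Rz(yaw) Ry(pitch) Rx(roll)).
In Python, from plant import r gives the robot as it stands. The module is installed in compiled form; this text tells all that it offers.
- The arm moves only by the tool jog_arm, never from a script. Its argument "deltas" is a list that holds one entry, the list of rows, each a list of 5 numbers: the opening, from -1 (shut) to 1 (fully open), then the shift along the world's x, y, z in cm, then the turn about the world's z in rad. In form: [[[claw, dx, dy, dz, turn], ...]]. A call has 1 to 8 rows; each row shifts and turns the commanded pose from where the row before left it; what a row does not reach is not made up. A row lasts 1/8 s, in which the tool goes at most 62.5 mm and 10.7 degrees, less where a joint would pass 70% of its speed; a pose out of reach is approached as far as the arm can. A call with a gripper value outside its range is refused whole. The fingers move at their own pace and stop on an object; "force" is the grip in N (left out, the last holds). Time passes only in rows, so rows that do not move let the fingers close. It gives the time, the measured TCP pose, the force, the opening and the grip force at its end, in the units of the state.
- r.get_state(): the state, without advancing time (a new reading comes with each control period).
- r.capture(name): name is "scene" or "side" or "wrist"; returns the picture (420x560x3 uint8, blue, green, red); there is no depth.
- r.camera_info(name): a dict with "fx", "fy", "cx", "cy" (pixels), "k1" (the pictures are not rectified: a ray, as slopes to the right and down, at radius r is drawn at 1 + k1 r^2 times it, then the intrinsics apply), "view" (4x4, takes a point from world to camera coordinates). Camera axes: x right, y up, looking along -z (the intrinsics and any distortion apply to the point x, -y, -z); pixel columns grow to the right and rows downward; lengths in m; the calibration is good to about 2 mm. A picture is of the moment at which its call begins: read the wrist's pose just before it. camera_info takes no time and is no camera call; for the wrist camera it gives the pose at the moment of the call.
- r.close_job(): hands the job in; it is judged then, once.
The state is a dict: "time_s": time; "joints": joint angles; "qd": joint speeds; "joint_torque": joint torques, N m; "tcp_pos": TCP position; "eef_rot": TCP orientation; "contact_force": force on the tool from outside, world axes, zero at the start; "moment": the same for the moment, N m; "gripper_width": finger opening in m; "gripper_force": force on a finger pad.
Only numpy, scipy, OpenCV 4.12 (cv2) and the standard library are available. Lean on these libraries where they do the work, as an engineer would, in place of code of your own. Each camera call takes 0.05 s, during which the arm holds its last target. There are 200 camera calls.

### The job

Make up the two kits from the stock on the bench. Shaft kit, in the three-compartment tray: the V-block in the compartment at the handle end, the ring gauge in the middle, the large round test block in the compartment farthest from the handle; sheet kit, in the two-compartment tray: the spot anvil, pillar up, in the compartment at the handle end and the small round test block in the other. Each thing stands flat and upright on the floor of its compartment, and the square test block stays where it is.

Things in the scene. Friction and masses are not known exactly. Their poses are not given: they have to be found in the camera images.
- long_tray: Three-compartment kit tray of blue plastic, fixed to the bench, 78 x 226 x 11 mm, a row of 70 x 70 mm compartments. Floor 4 mm thick, walls 4 mm thick and 11 mm high. Low loop handle at one short end, 30 mm long. Origin: centre of the underside without handle; x across, y along it towards the handle, z up. Compartment centres at y = +74 mm (handle end), 0 (middle) and -74 mm.
- short_tray: Two-compartment kit tray of blue plastic, fixed to the bench, 78 x 152 x 11 mm, a row of 70 x 70 mm compartments. Floor 4 mm thick, walls 4 mm thick and 11 mm high. Low loop handle at one short end, 30 mm long. Origin: centre of the underside without handle; x across, y along it towards the handle, z up. Compartment centres at y = +37 mm (handle end) and -37 mm.
- v_block: Steel V-block, 40 mm (x) by 46 mm (y), 32 mm high, with a 90-degree V groove 28 mm wide and 14 mm deep in its top, running along y; the two sides at x = +-20 mm are plain and upright. About 0.4 kg. Loose. Origin: centre of its underside, z up.
- ring_gauge: Plain steel ring, 46 mm outside, 26 mm bore, 20 mm high, lying flat with its bore upright. About 0.18 kg. Loose. Origin: centre of its underside, z up.
- large_block: Large round hardness test block: a flat steel disc, 52 mm in diameter, 16 mm thick. About 0.26 kg. Loose. Origin: centre of its underside, z up.
- small_block: Small round hardness test block: a flat steel disc, 34 mm in diameter, 16 mm thick. About 0.12 kg. Loose. Origin: centre of its underside, z up.
- spot_anvil: Spot anvil: a steel foot disc 46 mm in diameter and 14 mm thick with a pillar 20 mm in diameter on it, top of the pillar 44 mm above the underside. About 0.25 kg. Loose. Origin: centre of its underside, z up.
- square_block: Square hardness test block, 46 x 46 mm, 16 mm thick, steel. Not wanted: to be left where it is. Loose. Origin: centre of its underside, z up.
Mind the look-alikes: they are no part of the job. Leave any green or turquoise look-alike of the small_block alone.

How it is judged (in metres and radians):
At the end, for the whole second after the job is handed in: The five things stand in the compartments that the goal names: each origin within 22 mm of its compartment's centre along both tray axes, underside within 4 mm of the tray's floor, upright within 0.08 rad, at rest; the square block within 12 mm of its start (x of v_block in the frame of long_tray between -0.022 and 0.022 m and y of v_block in the frame of long_tray between 0.052 and 0.096 m and z of v_block in the frame of long_tray between 0.001 and 0.008 m and angle between each of v_block, ring_gauge, large_block, spot_anvil, small_block's own z axis and vertical below 0.08 rad and linear speed of each of v_block, ring_gauge, large_block, spot_anvil, small_block below 0.02 m/s and angular speed of each of v_block, ring_gauge, large_block, spot_anvil, small_block below 0.2 rad/s and x of ring_gauge in the frame of long_tray between -0.022 and 0.022 m and y of ring_gauge in the frame of long_tray between -0.022 and 0.022 m and z of ring_gauge in the frame of long_tray between 0.001 and 0.008 m and x of large_block in the frame of long_tray between -0.022 and 0.022 m and y of large_block in the frame of long_tray between -0.096 and -0.052 m and z of large_block in the frame of long_tray between 0.001 and 0.008 m and x of spot_anvil in the frame of short_tray between -0.022 and 0.022 m and y of spot_anvil in the frame of short_tray between 0.015 and 0.059 m and z of spot_anvil in the frame of short_tray between 0.001 and 0.008 m and x of small_block in the frame of short_tray between -0.022 and 0.022 m and y of small_block in the frame of short_tray between -0.059 and -0.015 m and z of small_block in the frame of short_tray between 0.001 and 0.008 m and distance of square_block from where it was at the start of the episode below 0.012 m); the robot touches nothing.
It fails at once if the square test block is shifted by more than 12 mm (distance of square_block from where it was at the start of the episode above 0.012 m).
It also fails if it takes over 115 s, if anything falls off the work surface, if the arm or the gripper's body presses on something with over 40 N, if the wrist force passes 120 N, or if a joint passes its speed limit or range.

## Working session

There is one attempt and no reset: what is moved stays moved. The work goes in short steps, Python scripts to look and compute and a tool call to move; the robot and the scene stay as the last step left them, time stands still between calls to the robot, and variables do not carry over. Pictures are saved under pics/ and viewed, at most 14 in all, crops included, and the job is handed in when it is done.

Besides the shell and the picture viewer there is one more tool, called after "Emit:" as name(argument=value, ...) on one line, values as JSON. jog_arm: Moves the arm, as the interface text tells. Its arguments: {"type":"object","properties":{"deltas":{"type":"array"},"force":{"type":"number"}},"required":["deltas"]}

```bash
mkdir -p pics
cat > h.py <<'E'
import numpy as np, cv2
from plant import r
def rays(info,px):
    px=np.atleast_2d(np.float64(px)); K=info
    d=np.c_[(px[:,0]-K['cx'])/K['fx'],(px[:,1]-K['cy'])/K['fy']]; u=d.copy()
    for _ in range(20): u=d/(1+K['k1']*(u**2).sum(1,keepdims=True))
    V=np.array(K['view']); R=V[:3,:3]; t=V[:3,3]
    return -R.T@t, np.c_[u[:,0],-u[:,1],-np.ones(len(u))]@R
def plane(info,px,z):
    c,d=rays(info,px); return c+d*((z-c[2])/d[:,2])[:,None]
def proj(info,P):
    P=np.atleast_2d(np.float64(P)); V=np.array(info['view']); q=P@V[:3,:3].T+V[:3,3]
    u=np.c_[q[:,0]/-q[:,2],-q[:,1]/-q[:,2]]; u=u*(1+info['k1']*(u**2).sum(1,keepdims=True))
    return np.c_[info['fx']*u[:,0]+info['cx'],info['fy']*u[:,1]+info['cy']]
def tri(i1,p1,i2,p2):
    c1,d1=rays(i1,p1);c2,d2=rays(i2,p2);d1=d1[0]/np.linalg.norm(d1);d2=d2[0]/np.linalg.norm(d2)
    s=np.linalg.lstsq(np.c_[d1,-d2],c2-c1,rcond=None)[0]
    a,b=c1+s[0]*d1,c2+s[1]*d2; return (a+b)/2,np.linalg.norm(a-b)
E
python3 - <<'E'
from h import *
for n in ['scene','side','wrist']:
    i=r.camera_info(n); im=r.capture(n); cv2.imwrite(f'pics/{n}0.png',im)
    V=np.array(i['view']); print(n,i['fx'],i['k1'],(-V[:3,:3].T@V[:3,3]).round(3),(-V[2,:3]).round(2))
E
```

```text
scene 438.34890997253643 -0.0013641786683179567 [ 1.048 -0.435  0.623] [-0.62  0.5  -0.6 ]
side 430.8848211737732 -0.03781343623933484 [0.363 0.64  0.7  ] [ 0.11 -0.67 -0.74]
wrist 354.9777378574857 0.030310980239039918 [ 0.675 -0.074  0.383] [-0.    0.27 -0.96]
```

View pics/scene0.png

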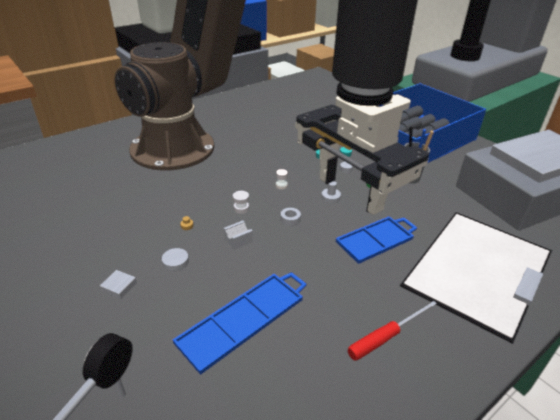

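View pics/side0.png

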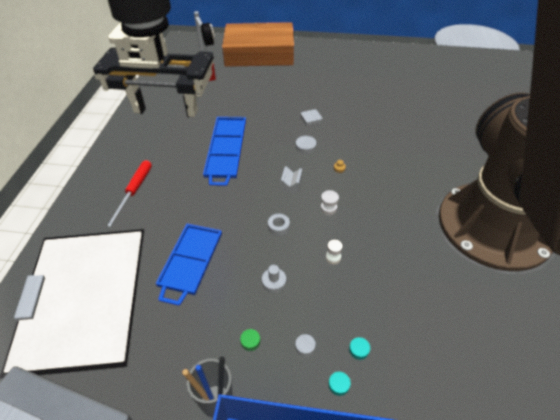

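View pics/wrist0.png

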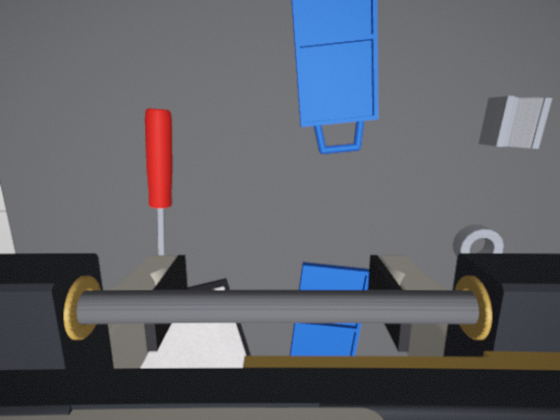

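The side view shows every item: square (312,116), large disc (306,143), V-block (291,176), ring (278,222), anvil (273,278) and small grey disc (305,344). The long tray is around (226,150) with its handle at the bottom (220,180), the short tray around (190,260) with its handle at (174,296). The look-alikes are green (250,340) and turquoise (360,348) and (340,383). The wrist view shows only part of the bench.

```bash
cat > m.py <<'E'
from h import *
def blobs(n,im,kind):
    hsv=cv2.cvtColor(im,cv2.COLOR_BGR2HSV)
    m=cv2.inRange(hsv,(105,150,90),(125,255,255)) if kind=='blue' else cv2.inRange(hsv,(0,0,120),(179,60,255))
    m=cv2.morphologyEx(m,cv2.MORPH_CLOSE,np.ones((3,3)))
    return [c for c in cv2.findContours(m,cv2.RETR_EXTERNAL,cv2.CHAIN_APPROX_NONE)[0] if cv2.contourArea(c)>60]
E
python3 - <<'E'
from m import *
for n in ['side','scene']:
    i=r.camera_info(n); im=cv2.imread(f'pics/{n}0.png')
    for k,z in [('blue',.011),('grey',.016)]:
        for c in blobs(n,im,k):
            M=cv2.moments(c); p=[M['m10']/M['m00'],M['m01']/M['m00']]; P=plane(i,p,z)[0]
            if .3<P[0]<.9 and abs(P[1])<.5:
                print(n,k,np.round(p,1),cv2.contourArea(c),P.round(3))
                if k=='blue':
                    q=cv2.approxPolyDP(c,3,True)[:,0]; print(np.c_[q,plane(i,q,.011)[:,:2].round(3)].tolist())
E
python3 - <<'E'
import cv2
a=cv2.imread('pics/side0.png')[90:400,140:390]; b=cv2.imread('pics/scene0.png')[140:370,90:430]
cv2.imwrite('pics/sideZ.png',cv2.resize(a,None,fx=1.9,fy=1.9,interpolation=cv2.INTER_CUBIC))
cv2.imwrite('pics/sceneZ.png',cv2.resize(b,None,fx=2.3,fy=2.3,interpolation=cv2.INTER_CUBIC))
E
```

```text
side blue [273.6 410.8] 2168.5 [0.408 0.435 0.011]
[[213.0, 416.0, 0.497, 0.456], [392.0, 419.0, 0.23, 0.422], [220.0, 394.0, 0.494, 0.422]]
side blue [202.8 378.9] 100.0 [0.527 0.403 0.011]
[[198.0, 365.0, 0.54, 0.382], [196.0, 369.0, 0.542, 0.389], [211.0, 397.0, 0.507, 0.429]]
side blue [187.  263.1] 2855.0 [0.615 0.188 0.011]
[[219.0, 230.0, 0.572, 0.098], [185.0, 226.0, 0.646, 0.097], [156.0, 282.0, 0.661, 0.238], [161.0, 287.0, 0.648, 0.247], [160.0, 300.0, 0.641, 0.274], [179.0, 304.0, 0.604, 0.277], [187.0, 293.0, 0.596, 0.253], [195.0, 292.0, 0.582, 0.249]]
side blue [224.4 150. ] 1961.5 [ 0.618 -0.153  0.011]
[[244.0, 118.0, 0.596, -0.29], [216.0, 119.0, 0.67, -0.276], [203.0, 173.0, 0.65, -0.066], [210.0, 184.0, 0.624, -0.032], [226.0, 184.0, 0.588, -0.037], [236.0, 175.0, 0.571, -0.069]]
side grey [204.5 393.8] 111.5 [0.517 0.427 0.016]
side grey [305.1 343.3] 324.5 [0.371 0.322 0.016]
side grey [273.6 277.4] 464.5 [0.442 0.201 0.016]
side grey [333.9 251. ] 336.5 [0.334 0.125 0.016]
side grey [ 70.  323.8] 18114.5 [0.782 0.345 0.016]
side grey [278.5 221.8] 319.5 [0.452 
[... 837 characters left out ...]
, 0.574, 0.093], [359.0, 262.0, 0.65, 0.085], [410.0, 239.0, 0.666, 0.224]]
scene grey [ 74.1 399.6] 386.5 [ 0.608 -0.455  0.016]
scene grey [116.9 281.1] 480.5 [ 0.42  -0.32   0.016]
scene grey [174.3 256.6] 404.0 [ 0.423 -0.205  0.016]
scene grey [236.6 229.4] 319.0 [ 0.426 -0.06   0.016]
scene grey [479.6 273.6] 10195.5 [0.816 0.247 0.016]
scene grey [290.3 213.4] 220.5 [0.45  0.068 0.016]
scene grey [240.6 200.7] 312.0 [0.344 0.004 0.016]
scene grey [330.8 194.1] 140.0 [0.448 0.194 0.016]
scene grey [281.2 178.6] 205.5 [0.325 0.139 0.016]
scene grey [389.1 188.1] 665.0 [0.514 0.328 0.016]
scene grey [345.1 165.1] 62.0 [0.372 0.316 0.016]
scene grey [323.3 162.3] 156.5 [0.328 0.278 0.016]
```

View pics/sideZ.png

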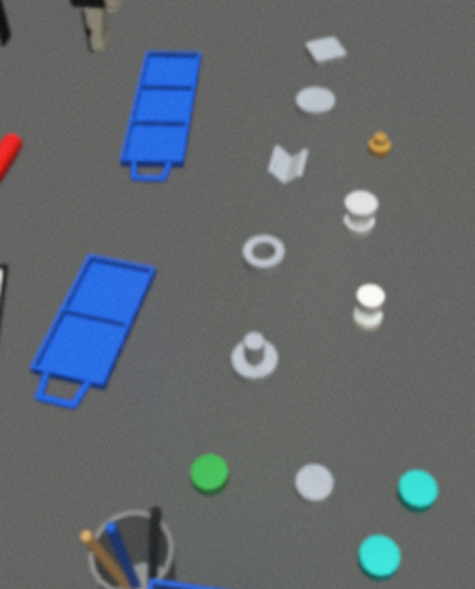

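View pics/sceneZ.png

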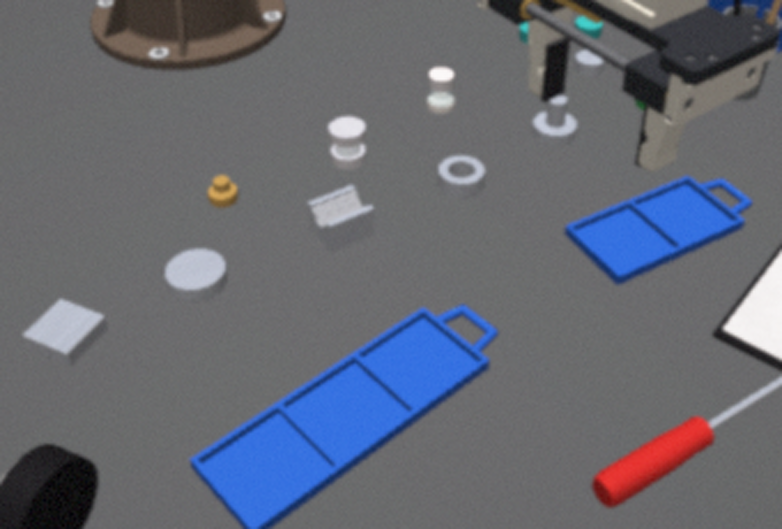

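All six items stand upright in both crops. The trays run roughly along y with their handles toward +y. Next I measure from above with the wrist camera at three places.

Emit:
jog_arm(deltas=[[[1,-3.5,-1.5,1.5,0],[1,-3.5,-1.5,1.5,0],[1,-3.5,-1,1.5,0],[1,-3,-1,1.5,0],[1,0,0,0,0],[1,0,0,0,0]]])

```text
time_s: 0.9
tcp_pos: [0.5401, -0.0499, 0.3054]
eef_rot: [-180.0, 0.0, -90.0]
contact_force: [1.1, 0.1, -0.3]
gripper_width: 0.0875
gripper_force: 0.0
```

```bash
cat > shot.py <<'E'
import sys,pickle
from h import *
n=sys.argv[1]; i=r.camera_info('wrist'); im=r.capture('wrist'); cv2.imwrite(f'pics/w{n}.png',im)
pickle.dump(i,open(f'w{n}.pkl','wb')); print(r.get_state()['tcp_pos'])
E
python3 shot.py A
```

```text
[ 0.54027756 -0.04980052  0.30499904]
```

Emit:
jog_arm(deltas=[[[1,0,5,0,0],[1,0,5,0,0],[1,0,5,0,0],[1,0,5,0,0],[1,0,5,0,0],[1,0,0,0,0],[1,0,0,0,0]]])

```text
time_s: 1.82
tcp_pos: [0.5401, 0.2004, 0.3043]
eef_rot: [179.9, -0.1, -89.9]
contact_force: [-0.0, 0.3, -0.3]
gripper_width: 0.0874
gripper_force: 0.0
```

```bash
python3 shot.py B
```

```text
[0.54010121 0.19980981 0.3046777 ]
```

Emit:
jog_arm(deltas=[[[1,0,5,0,0],[1,0,5,0,0],[1,0,5,0,0],[1,0,5,0,0],[1,0,0,0,0],[1,0,0,0,0]]])

```text
time_s: 2.62
tcp_pos: [0.5403, 0.3991, 0.3051]
eef_rot: [180.0, -0.0, -90.0]
contact_force: [-0.5, -0.5, 0.0]
gripper_width: 0.0876
gripper_force: 0.0
```

```bash
python3 shot.py C
python3 - <<'E'
import cv2,numpy as np
cv2.imwrite('pics/ABC.png',np.hstack([cv2.imread(f'pics/w{k}.png')[:300,130:] if k!='x' else 0 for k in 'AC'])[:, :][:, :860][:, :800])
E
```

```text
[0.54037832 0.3987169  0.30554905]
```

View pics/wB.png

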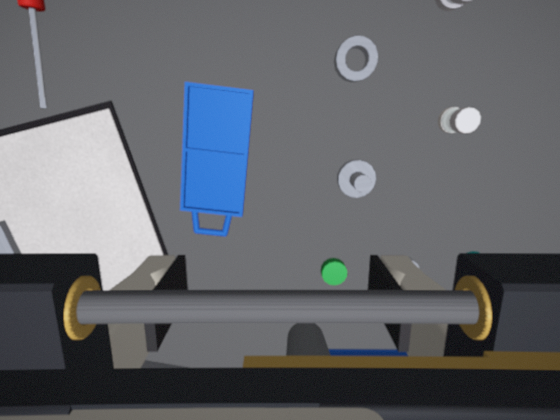

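B shows the short tray (185–250, 85–215, handle toward the bottom), the ring at (357,58), the anvil at (357,180) and the green disc at (334,272).

```bash
python3 - <<'E'
from m import *
import pickle
D={}
for n in 'ABC':
    i=pickle.load(open(f'w{n}.pkl','rb')); im=cv2.imread(f'pics/w{n}.png'); im[252:]=0
    for k,z in [('blue',.011),('grey',.016)]:
        for c in blobs(n,im,k):
            M=cv2.moments(c); p=[M['m10']/M['m00'],M['m01']/M['m00']]; P=plane(i,p,z)[0]
            if P[0]>.72 or P[0]<.3: continue
            print(n,k,np.round(p,1),cv2.contourArea(c),P.round(3),'rect',[np.round(t,1) for t in cv2.minAreaRect(c)])
            if k=='blue':
                q=cv2.approxPolyDP(c,4,True)[:,0]; print(np.c_[q,plane(i,q,.011)[:,:2].round(4)].tolist())
E
python3 - <<'E'
import cv2,numpy as np
a,c=[cv2.imread(f'pics/w{k}.png')[:290,150:] for k in 'AC']
cv2.imwrite('pics/AC.png',np.vstack([a,c]))
E
```

```text
A blue [207.8  86.7] 11948.0 [ 0.62  -0.155  0.011] rect [array([207. ,  91.7]), array([193.9,  72.6]), np.float64(82.9)]
[[159.0, 0.0, 0.6668, -0.2414], [187.0, 165.0, 0.6502, -0.066], [200.0, 167.0, 0.6346, -0.0636], [207.0, 188.0, 0.6275, -0.0376], [238.0, 185.0, 0.5891, -0.0414], [239.0, 163.0, 0.587, -0.0685], [250.0, 160.0, 0.5736, -0.0721], [232.0, 0.0, 0.5889, -0.2419]]
A grey [220.6 172.6] 359.5 [ 0.609 -0.058  0.016] rect [array([220.5, 172.9]), array([15.8, 26.4]), np.float64(84.6)]
A grey [290.3 179.9] 45618.5 [ 0.525 -0.049  0.016] rect [array([280., 159.]), array([380., 184.]), np.float64(0.0)]
A grey [385.8  37.2] 2011.0 [ 0.422 -0.205  0.016] rect [array([386. ,  37.5]), array([53., 48.]), np.float64(90.0)]
B blue [214.5 154.6] 8889.0 [0.615 0.171 0.011] rect [array([212.8, 159.3]), array([ 68.2, 150. ]), np.float64(4.8)]
[[186.0, 82.0, 0.6436, 0.0899], [180.0, 208.0, 0.6617, 0.2375], [192.0, 212.0, 0.647, 0.2427], [195.0, 232.0, 0.6449, 0.2691], [225.0, 235.0, 0.6068, 0.2732], [230.0, 217.0, 0.5996, 0.2492], [242.0, 213.0, 0.5843, 0.244], [252.0, 90.0, 0.5689, 0.0981
[... 1189 characters left out ...]
167.0, 0.0, 0.6581, 0.2072], [167.0, 34.0, 0.6612, 0.2396], [180.0, 38.0, 0.6474, 0.2435], [183.0, 64.0, 0.6462, 0.2697], [219.0, 70.0, 0.6062, 0.2757], [225.0, 44.0, 0.5982, 0.2492], [237.0, 44.0, 0.5849, 0.2492], [240.0, 0.0, 0.5802, 0.2067]]
C grey [322.4 242.4] 143.0 [0.483 0.481 0.016] rect [array([323.2, 240.9]), array([12.4, 48.7]), np.float64(69.0)]
C grey [310.9 204.4] 672.0 [0.499 0.431 0.016] rect [array([312.2, 210.2]), array([38.4, 62. ]), np.float64(66.7)]
C grey [424.2 111.7] 720.5 [0.372 0.321 0.016] rect [array([424.2, 111.7]), array([28.3, 31.8]), np.float64(45.0)]
C grey [368.5   6.8] 465.5 [0.443 0.215 0.016] rect [array([369.,   8.]), array([16., 40.]), np.float64(90.0)]
```

View pics/AC.png

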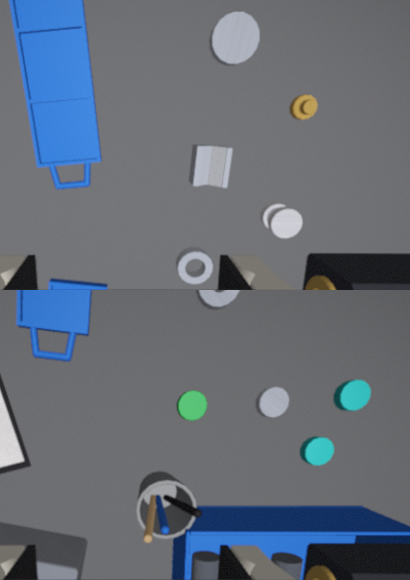

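The upper half (A) shows the large disc at (386,37), the V-block around (363,166) with its groove nearly along y, and the ring at (345,267). The lower half (C) shows the grey small disc at (424,112), the green one at (343,115) and the turquoise ones at (505,105) and (468,161). Now heights from pairs of views.

Run:
```python
from m import *
import pickle
W={n:pickle.load(open(f'w{n}.pkl','rb')) for n in 'ABC'}; S=r.camera_info('side'); G=r.camera_info('scene')
def t(name,i1,p1,i2,p2):
    P,e=tri(i1,p1,i2,p2); print(name,P.round(4),'gap',round(e,4))
t('small C/side',W['C'],[424.2,111.7],S,[305.1,343.3])
t('small C/scene',W['C'],[424.2,111.7],G,[345.1,165.1])
t('ring B/side',W['B'],[356.9,57.6],S,[278.5,221.8])
t('ring B/scene',W['B'],[356.9,57.6],G,[290.3,213.4])
t('anvil pillar top B/side',W['B'],[362,184],S,[273.4,270])
t('large A/scene',W['A'],[385.8,37.2],G,[174.3,256.6]); t('large A/side',W['A'],[385.8,37.2],S,[305.8,142])
t('ltray A/side',W['A'],[187,165],S,[203,173]); t('ltray A/scene',W['A'],[250,160],G,[273,274])
t('stray B/scene',W['B'],[186,82],G,[359,262]);t('stray B/side',W['B'],[252,90],S,[219,230])
im=cv2.imread('pics/wA.png'); m=cv2.inRange(cv2.cvtColor(im,cv2.COLOR_BGR2HSV),(0,0,130),(179,60,255)); m[:130]=0;m[205:]=0;m[:,:325]=0;m[:,400:]=0
m=cv2.morphologyEx(m,cv2.MORPH_OPEN,np.ones((5,5)))
c=max(cv2.findContours(m,0,2)[0],key=cv2.contourArea); q=cv2.approxPolyDP(c,4,True)[:,0]
print(np.c_[q,plane(W['A'],q,.032)[:,:2].round(4)].tolist(),cv2.contourArea(c))
b=cv2.boxPoints(cv2.minAreaRect(c));print(plane(W['A'],b,.032)[:,:2].round(4).tolist(),plane(W['A'],[b.mean(0)],.032))
# anvil foot by ellipse in B; pillar removed
```

```text
small C/side [0.371  0.3214 0.014 ] gap 0.0
small C/scene [0.369  0.3209 0.0117] gap 0.0022
ring B/side [0.4522 0.0651 0.017 ] gap 0.0002
ring B/scene [0.4528 0.0655 0.019 ] gap 0.0001
anvil pillar top B/side [0.4425 0.2013 0.0409] gap 0.0009
large A/scene [ 0.4222 -0.205   0.0149] gap 0.0001
large A/side [ 0.4217 -0.2053  0.0142] gap 0.0006
ltray A/side [ 0.65   -0.066   0.0107] gap 0.0004
ltray A/scene [ 0.5734 -0.0724  0.0099] gap 0.001
stray B/scene [0.6455 0.0896 0.0047] gap 0.001
stray B/side [0.5703 0.0986 0.0119] gap 0.0031
[[347.0, 146.0, 0.4611, -0.0903], [343.0, 186.0, 0.4632, -0.0441], [376.0, 188.0, 0.4244, -0.0416], [382.0, 147.0, 0.4212, -0.0891]] 1411.5
[[0.4642, -0.0442], [0.4618, -0.0932], [0.4201, -0.0889], [0.421, -0.0398]] [[ 0.4417725 -0.0669395  0.032    ]]
```

Heights agree with the text. First the small disc: 169 mm in −x, 78 mm in −y, then down.

Emit:
jog_arm(deltas=[[[0.25,-4.3,-2,0,0],[0.25,-4.3,-2,0,0],[0.25,-4.3,-2,-3,0],[0.25,-4.0,-1.7,-4,0],[0.25,0,0,-5,0],[0.25,0,0,-5,0],[0.25,0,0,-4,0],[0.25,0,0,0,0]]], force=30)

```text
time_s: 3.68
tcp_pos: [0.3704, 0.3202, 0.0939]
eef_rot: [179.9, -0.3, -90.1]
contact_force: [0.1, 0.3, 0.4]
gripper_width: 0.0546
gripper_force: 0.0
```

```bash
python3 shot.py D
```

```text
[0.3712935  0.32180551 0.09582871]
```

View pics/wD.png

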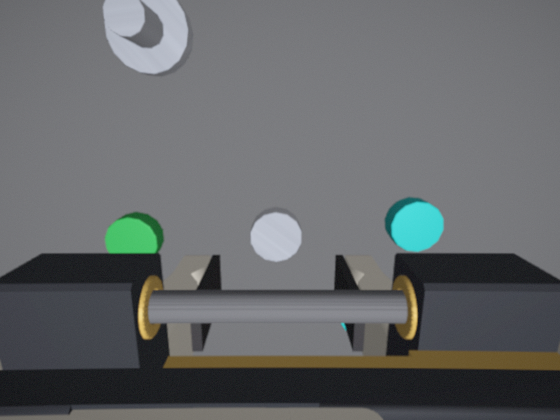

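The grey disc sits at (276,237), centred between the fingers (midpoint about 279).

```bash
python3 -c "
from h import *;import pickle
i=pickle.load(open('wD.pkl','rb'));print(plane(i,[[276,236.5]],.016),plane(i,[[147,30],[124,15]],.044))"
```

```text
[[0.37145256 0.32088882 0.016     ]] [[0.43250095 0.20735853 0.044     ]
 [0.44252664 0.2011614  0.044     ]]
```

Emit:
jog_arm(deltas=[[[0.25,0,0,-3,0],[0.25,0,0,-2.4,0],[0.25,0,0,-1.3,0],[0.25,0,0,0,0],[-0.6,0,0,0,0],[-0.6,0,0,0,0],[-0.6,0,0,0,0],[-0.6,0,0,0,0]]])

```text
time_s: 4.72
tcp_pos: [0.3712, 0.3234, 0.0292]
eef_rot: [-180.0, 0.0, -90.0]
contact_force: [-1.7, 0.1, 6.6]
gripper_width: 0.0326
gripper_force: 30.0
```

Emit:
jog_arm(deltas=[[[-0.6,0,0,3,0],[-0.6,0,0,5,0],[-0.6,4,-3.2,3,0],[-0.6,4,-3.2,0,0],[-0.6,4,-3.2,0,0],[-0.6,4,-3.2,0,0],[-0.6,4,-3.2,0,0],[-0.6,4,-3.2,0,0]]])

```text
time_s: 5.72
tcp_pos: [0.612, 0.1297, 0.1383]
eef_rot: [180.0, -0.0, -90.0]
contact_force: [0.6, 1.2, -1.0]
gripper_width: 0.0326
gripper_force: 30.0
```

Emit:
jog_arm(deltas=[[[-0.6,0,0,0,0],[-0.6,0,0,0,0],[-0.6,0,0,-4,0],[-0.6,0,0,-4,0],[-0.6,0,0,0,0]]])

```text
time_s: 6.35
tcp_pos: [0.608, 0.1309, 0.056]
eef_rot: [179.7, -0.1, -89.9]
contact_force: [-0.1, 0.3, -0.6]
gripper_width: 0.0326
gripper_force: 30.0
```

```bash
python3 shot.py E
```

```text
[0.60980101 0.13139973 0.05821111]
```

View pics/wE.png

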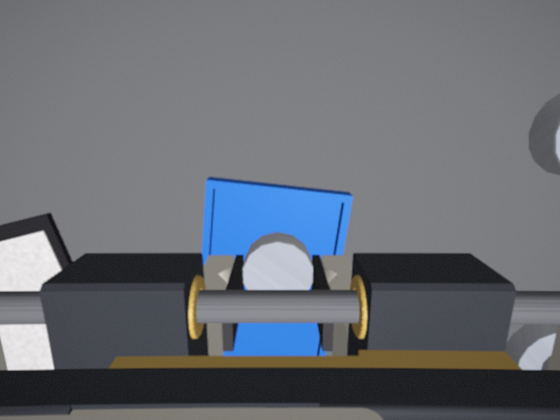

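The disc is held and sits centred over the compartment (278, between tray edges 205 and 350). Lower and release.

Emit:
jog_arm(deltas=[[[-0.6,0,0,-1.6,0],[-0.6,0,0,-0.9,0],[-0.6,0,0,0,0],[-0.6,0,0,0,0],[0.1,0,0,0,0],[0.1,0,0,0,0],[0.1,0,0,3,0],[0.1,0,0,5,0]]])

```text
time_s: 7.4
tcp_pos: [0.6098, 0.1304, 0.1128]
eef_rot: [179.8, -0.1, -90.0]
contact_force: [1.6, 1.1, 1.1]
gripper_width: 0.048
gripper_force: 0.0
```

Emit:
jog_arm(deltas=[[[0.1,-4.25,1.75,0,0],[0.1,-4.2,1.75,0,0],[0.1,-4.2,1.75,0,0],[0.1,-4.2,1.7,0,0],[0.1,0,0,-3,0],[0.1,0,0,0,0],[0.1,0,0,0,0]]])

```text
time_s: 8.28
tcp_pos: [0.4431, 0.2006, 0.0842]
eef_rot: [-180.0, -0.0, -90.0]
contact_force: [-0.1, 0.5, -0.6]
gripper_width: 0.0481
gripper_force: 0.0
```

```bash
python3 shot.py F
python3 - <<'E'
from m import *
import pickle
i=pickle.load(open('wF.pkl','rb')); im=cv2.imread('pics/wF.png'); im[252:]=0
print(proj(i,[.4425,.2005,.044]))
for c in blobs('F',im,'grey'): print(cv2.boundingRect(c))
E
```

```text
[0.44329576 0.20069639 0.08435918]
[[279.25556412 257.24056936]]
(28, 0, 532, 252)
```

View pics/wF.png

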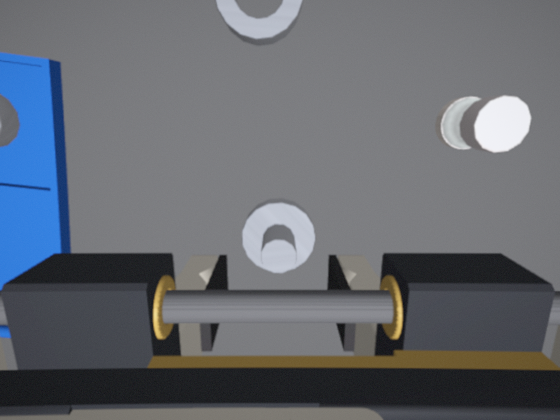

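The pillar top at (279,255) matches the prediction and is centred. Go down and grip.

Emit:
jog_arm(deltas=[[[0.1,0,0,-3,0],[0.1,0,0,-1.7,0],[0.1,0,0,0,0],[-0.9,0,0,0,0],[-0.9,0,0,0,0],[-0.9,0,0,0,0],[-0.9,0,0,3,0],[-0.9,0,0,5,0]]])

```text
time_s: 9.32
tcp_pos: [0.4412, 0.1994, 0.116]
eef_rot: [179.8, -0.2, -90.0]
contact_force: [1.4, -0.0, -2.9]
gripper_width: 0.0191
gripper_force: 29.9
```

Emit:
jog_arm(deltas=[[[-0.9,4.4,0.1,0,0],[-0.9,4.4,0.1,0,0],[-0.9,4.4,0.1,0,0],[-0.9,4.4,0.1,0,0],[-0.9,0,0,-4,0],[-0.9,0,0,0,0],[-0.9,0,0,0,0]]])

```text
time_s: 10.2
tcp_pos: [0.6184, 0.2045, 0.0773]
eef_rot: [-180.0, -0.0, -90.0]
contact_force: [-0.4, -0.3, -2.1]
gripper_width: 0.0192
gripper_force: 29.9
```

```bash
python3 shot.py G
```

```text
[0.6187838 0.204903  0.0780834]
```

View pics/wG.png

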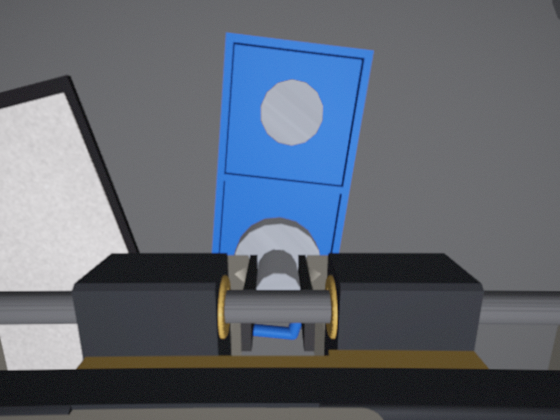

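The small disc lies flat at (292,112), centred in its compartment. The anvil is held upright over the handle compartment. Lower and release.

Emit:
jog_arm(deltas=[[[-0.9,0,0,-2.2,0],[-0.9,0,0,-1.3,0],[-0.9,0,0,0,0],[-0.9,0,0,0,0],[-0.1,0,0,0,0],[-0.1,0,0,0,0],[-0.1,0,0,3,0],[0.4,0,0,5,0]]])

```text
time_s: 11.25
tcp_pos: [0.6174, 0.204, 0.1208]
eef_rot: [179.8, -0.1, -90.0]
contact_force: [1.2, 0.4, -0.2]
gripper_width: 0.0448
gripper_force: 0.0
```

Emit:
jog_arm(deltas=[[[0.4,-4.2,-3.5,0,0],[0.4,-4.2,-3.5,0,0],[0.4,-4.2,-3.5,0,0],[0.4,-4.1,-3.5,0,0],[0.4,0,0,-3.5,0],[0.4,0,0,0,0],[0.4,0,0,0,0]]])

```text
time_s: 12.12
tcp_pos: [0.4524, 0.065, 0.0874]
eef_rot: [-180.0, -0.0, -90.0]
contact_force: [0.5, 0.5, -1.0]
gripper_width: 0.0611
gripper_force: 0.0
```

```bash
python3 shot.py H
python3 - <<'E'
from m import *
import pickle
i=pickle.load(open('wH.pkl','rb')); im=cv2.imread('pics/wH.png')
print(proj(i,[[.4525,.0653,.02]]))
E
```

```text
[0.45255159 0.06516133 0.08743356]
[[277.84565056 241.00425851]]
```

View pics/wH.png

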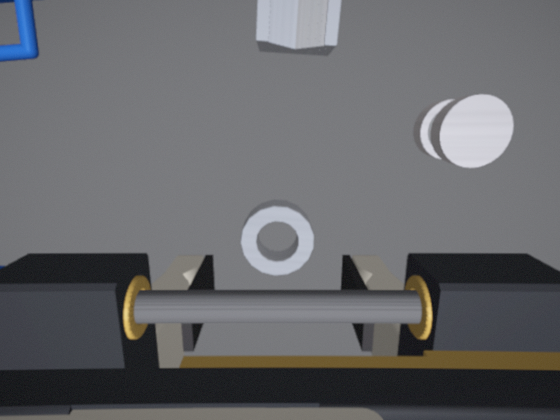

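The ring at (277,240) matches the prediction and is centred.

Emit:
jog_arm(deltas=[[[0.4,0,0,-3.5,0],[0.4,0,0,-2.2,0],[0.4,0,0,0,0],[-0.3,0,0,0,0],[-0.3,0,0,0,0],[-0.3,0,0,0,0],[-0.3,0,0,3,0],[-0.3,0,0,5,0]]])

```text
time_s: 13.18
tcp_pos: [0.4501, 0.0638, 0.1094]
eef_rot: [179.8, -0.1, -90.0]
contact_force: [1.3, 0.6, -0.4]
gripper_width: 0.045
gripper_force: 30.0
```

Emit:
jog_arm(deltas=[[[-0.3,3.4,-4.9,0,0],[-0.3,3.4,-5,0,0],[-0.3,3.4,-5,0,0],[-0.3,3.4,-4.9,0,0],[-0.3,3.4,-4.9,0,0],[-0.3,0,0,-4,0],[-0.3,0,0,0,0],[-0.3,0,0,0,0]]])

```text
time_s: 14.18
tcp_pos: [0.6215, -0.1822, 0.0705]
eef_rot: [180.0, -0.0, -89.9]
contact_force: [0.9, -0.4, -0.7]
gripper_width: 0.0451
gripper_force: 30.0
```

```bash
python3 shot.py I
python3 - <<'E'
from m import *
import pickle
i=pickle.load(open('wI.pkl','rb')); im=cv2.imread('pics/wI.png'); im[252:]=0
for c in blobs('I',im,'blue'):
    q=cv2.approxPolyDP(c,4,True)[:,0]; print(np.c_[q,plane(i,q,.011)[:,:2].round(4)].tolist())
E
```

```text
[ 0.62208357 -0.18199743  0.07120087]
[[331.0, 35.0, 0.595, -0.2947], [180.0, 50.0, 0.6714, -0.2877], [212.0, 251.0, 0.6608, -0.1784], [235.0, 251.0, 0.6471, -0.1784], [254.0, 230.0, 0.6356, -0.1916], [272.0, 224.0, 0.625, -0.1952], [305.0, 232.0, 0.6057, -0.1904], [319.0, 251.0, 0.5971, -0.1785], [341.0, 251.0, 0.584, -0.1785]]
```

Emit:
jog_arm(deltas=[[[-0.3,0,0,-2.2,0],[-0.3,0,0,-1.3,0],[-0.3,0,0,0,0],[-0.3,0,0,0,0],[0.3,0,0,0,0],[0.3,0,0,0,0],[0.3,0,0,3,0],[0.35,0,0,5,0]]])

```text
time_s: 15.22
tcp_pos: [0.6202, -0.1825, 0.1139]
eef_rot: [179.8, 0.0, -90.0]
contact_force: [0.9, 0.8, 0.9]
gripper_width: 0.0588
gripper_force: 0.0
```

Emit:
jog_arm(deltas=[[[0.35,-4.5,2.9,0,0],[0.35,-4.5,2.9,0,0],[0.35,-4.5,2.9,0,0],[0.35,-4.5,2.9,0,0],[0.35,0,0,-2,0],[0.35,0,0,0,0],[0.35,0,0,0,0]]])

```text
time_s: 16.1
tcp_pos: [0.4423, -0.0666, 0.0951]
eef_rot: [-180.0, -0.0, -90.0]
contact_force: [-0.4, -0.4, 0.7]
gripper_width: 0.0591
gripper_force: 0.0
```

```bash
python3 shot.py J
python3 - <<'E'
from m import *
import pickle
i=pickle.load(open('wJ.pkl','rb')); im=cv2.imread('pics/wJ.png')
m=cv2.inRange(cv2.cvtColor(im,cv2.COLOR_BGR2HSV),(0,0,130),(179,60,255)); m[255:]=0; m[:,:215]=0; m[:,345:]=0
m=cv2.morphologyEx(m,cv2.MORPH_OPEN,np.ones((5,5)))
for c in cv2.findContours(m,0,2)[0]:
    q=cv2.approxPolyDP(c,4,True)[:,0]
    if cv2.contourArea(c)>300: print(cv2.contourArea(c),np.c_[q,plane(i,q,.032)[:,:2].round(4)].tolist())
E
```

```text
[ 0.44234948 -0.06668095  0.09510582]
3506.0 [[245.0, 205.0, 0.4616, -0.0902], [244.0, 254.0, 0.463, -0.0595], [311.0, 254.0, 0.4222, -0.0595], [314.0, 207.0, 0.4212, -0.0889], [284.0, 200.0, 0.4388, -0.0932]]
2719.5 [[268.0, 0.0, 0.4473, -0.1955], [277.0, 25.0, 0.4428, -0.1844], [298.0, 41.0, 0.432, -0.1771], [319.0, 44.0, 0.4211, -0.1756], [344.0, 31.0, 0.4086, -0.1816], [344.0, 0.0, 0.4094, -0.1953]]
```

Emit:
jog_arm(deltas=[[[0.35,0,0,-4,0],[0.35,0,0,-2.3,0],[0.35,0,0,0,0],[-0.4,0,0,0,0],[-0.4,0,0,0,0],[-0.4,0,0,0,0],[-0.4,0,0,3,0],[-0.4,0,0,5,0]]], force=40)

```text
time_s: 17.15
tcp_pos: [0.4398, -0.0668, 0.1113]
eef_rot: [179.8, -0.0, -90.0]
contact_force: [1.2, -0.2, -3.1]
gripper_width: 0.0401
gripper_force: 39.3
```

Emit:
jog_arm(deltas=[[[-0.4,4.4,-1,0,0],[-0.4,4.3,-1,0,0],[-0.4,4.3,-1,0,0],[-0.4,4.3,-1,0,0],[-0.4,0,0,-4,0],[-0.4,0,0,0,0],[-0.4,0,0,0,0]]])

```text
time_s: 18.02
tcp_pos: [0.6143, -0.1065, 0.0724]
eef_rot: [180.0, -0.0, -90.0]
contact_force: [0.3, 0.5, -2.5]
gripper_width: 0.0398
gripper_force: 39.3
```

Emit:
jog_arm(deltas=[[[-0.4,0,0,-2.2,0],[-0.4,0,0,-1.3,0],[-0.4,0,0,0,0],[-0.4,0,0,0,0],[0.25,0,0,0,0],[0.25,0,0,0,0],[0.25,0,0,3,0],[0.65,0,0,5,0]]], force=30)

```text
time_s: 19.02
tcp_pos: [0.6134, -0.1066, 0.1161]
eef_rot: [179.8, -0.0, -90.0]
contact_force: [2.1, 0.2, -0.1]
gripper_width: 0.0603
gripper_force: 0.0
```

Emit:
jog_arm(deltas=[[[0.65,-4.8,-2.5,0,0],[0.65,-4.8,-2.5,0,0],[0.65,-4.8,-2.5,0,0],[0.65,-4.9,-2.3,0,0],[0.65,0,0,-2.5,0],[0.65,0,0,0,0],[0.65,0,0,0,0]]])

```text
time_s: 19.9
tcp_pos: [0.4225, -0.2045, 0.0923]
eef_rot: [-180.0, -0.0, -90.0]
contact_force: [0.4, 0.4, 0.9]
gripper_width: 0.0725
gripper_force: 0.0
```

```bash
python3 shot.py K
python3 - <<'E'
from m import *
import pickle
i=pickle.load(open('wK.pkl','rb')); im=cv2.imread('pics/wK.png')
print(proj(i,[.422,-.205,.016]))
E
```

```text
[ 0.42261271 -0.20442923  0.09233612]
[[278.71282274 235.14784911]]
```

View pics/wK.png

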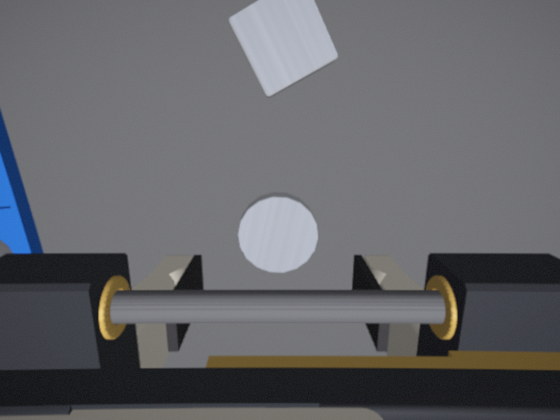

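The disc at (278,235) is centred, and the square block is well clear at (284,43).

Emit:
jog_arm(deltas=[[[0.65,0,0,-4,0],[0.65,0,0,-2.3,0],[0.65,0,0,0,0],[-0.1,0,0,0,0],[-0.1,0,0,0,0],[-0.1,0,0,0,0],[-0.1,0,0,3,0],[-0.1,0,0,5,0]]])

```text
time_s: 20.95
tcp_pos: [0.4198, -0.2043, 0.1082]
eef_rot: [179.7, 0.0, -90.0]
contact_force: [2.0, 0.9, -4.1]
gripper_width: 0.0506
gripper_force: 30.0
```

Emit:
jog_arm(deltas=[[[-0.1,4.2,-1,0,0],[-0.1,4.1,-1,0,0],[-0.1,4.1,-1,0,0],[-0.1,4.1,-1,0,0],[-0.1,4.1,-0.9,-4,0],[-0.1,0,0,0,0],[-0.1,0,0,0,0]]])

```text
time_s: 21.82
tcp_pos: [0.6266, -0.2534, 0.0678]
eef_rot: [179.9, 0.0, -90.0]
contact_force: [-0.1, 0.6, -2.8]
gripper_width: 0.0506
gripper_force: 30.0
```

Emit:
jog_arm(deltas=[[[-0.1,0,0,-2.2,0],[-0.1,0,0,-1.3,0],[-0.1,0,0,0,0],[-0.1,0,0,0,0],[0.45,0,0,0,0],[0.45,0,0,0,0],[0.45,0,0,3,0],[0.45,0,0,5,0]]])

```text
time_s: 22.82
tcp_pos: [0.6265, -0.2534, 0.113]
eef_rot: [179.8, 0.0, -90.0]
contact_force: [0.8, -0.1, 0.5]
gripper_width: 0.0637
gripper_force: 0.0
```

Emit:
jog_arm(deltas=[[[0.45,-4,2,5,0],[0.45,-4,3,5,0],[0.45,-4,4,5,0],[0.45,-3,5,2,0],[0.45,0,5,0,0],[0.45,0,4,0,0],[0.45,0,0,0,0],[0.45,0,0,0,0]]])

```text
time_s: 23.82
tcp_pos: [0.4918, -0.0353, 0.2661]
eef_rot: [-180.0, 0.0, -90.0]
contact_force: [0.1, -0.7, -0.1]
gripper_width: 0.0638
gripper_force: 0.0
```

```bash
python3 shot.py L
python3 - <<'E'
from m import *
import pickle
a=r.capture('side'); cv2.imwrite('pics/sideL.png',a)
i=pickle.load(open('wL.pkl','rb'))
L=lambda y:[.6225-.095*y,-.1805+.9955*y,.004]; T=lambda y:[.6146+.1115*y,.1683+.9938*y,.004]
for n,z in [('w',i),('side',r.camera_info('side'))]:
    print(n,proj(z,[L(.074),L(0),L(-.074),T(.037),T(-.037)]).round(1).tolist())
w=cv2.imread('pics/wL.png')[:300]; s=a[90:310,140:340]
s=cv2.resize(s,None,fx=300/220,fy=300/220,interpolation=cv2.INTER_CUBIC)
cv2.imwrite('pics/fin.png',np.vstack([w,np.hstack([s,np.zeros((300,560-s.shape[1],3),np.uint8)])]))
c=plane(r.camera_info('side'),[311.1,115.4],.016); print(c)
for q in blobs('s',a,'grey'):
    M=cv2.moments(q);p=[M['m10']/M['m00'],M['m01']/M['m00']]
    if abs(p[0]-311)<15 and abs(p[1]-115)<15: print('square',p)
E
```

```text
[ 0.49177933 -0.03569275  0.26596716]
w [[163.5, 117.4], [149.8, 42.0], [133.9, -43.9], [181.2, 363.0], [183.8, 313.1]]
side [[221.5, 164.8], [225.5, 145.1], [229.1, 127.2], [183.2, 272.2], [197.3, 242.7]]
[[ 0.41806285 -0.31639146  0.016     ]]
square [311.27108927108924, 115.38656838656837]
```

View pics/fin.png

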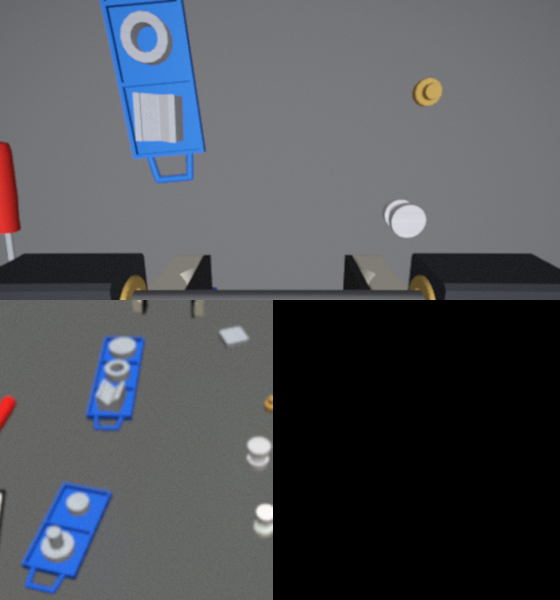

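The final picture shows all five items inside their compartments: ring (147,37), V-block (158,117), large disc (122,346), small disc (77,502) and anvil (57,542). The square block is unmoved (side pixel 311,115). Handing in.

```bash
python3 -c "
from plant import r
print(r.close_job())"
```

```text
the job is handed in; nothing more can be done
None
```

Both kits are made up and handed in after about 24 s of robot time: the last pictures show all five items in their compartments and the square block unmoved, but the hand-in returned no verdict.

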